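# Put the bare ring cones away in their tray

### The job

Put the four bare black ring cones away in the wooden tray, standing upright on its floor, one to a cell: the two tall ones in the two cells beside the tray's brass handle, the two short ones in the two cells away from it. Leave the two cones that carry silver rings standing where they are, and do not shift the leather ring or the block of wax.

Things in the scene. Friction and masses are not known exactly. Their poses are not given: they have to be found in the camera images.
- cone_tray: Square light-wood tray, 138 x 138 x 20 mm, fixed, open on top, turned any way. Origin: centre of underside, z up. Floor 5 mm thick; walls and crossed dividers 6 mm thick, 20 mm high: four cells 60 mm square, centred at x = +-33, y = +-33 mm. A brass bar handle (60 mm long, reaching 26 mm out) is on the -x side: cells at x = -33 are beside it, cells at x = +33 away from it.
- tall_cone_a_mid (a point): Tall bare black ring cone, loose, 98 mm high, about 0.16 kg, nothing on it: round foot 41 mm across and 18 mm high, above it a spike tapering from 14 mm to about 5 mm across (about 9 mm at 60 mm height). Point: on its axis, half-way up (49 mm over its underside); z along the spike. The two tall cones are interchangeable. Grip the spike from above.
- tall_cone_b_mid (a point): Tall bare black ring cone, loose, 98 mm high, about 0.16 kg, nothing on it: round foot 41 mm across and 18 mm high, above it a spike tapering from 14 mm to about 5 mm across (about 9 mm at 60 mm height). Point: on its axis, half-way up (49 mm over its underside); z along the spike. The two tall cones are interchangeable. Grip the spike from above.
- short_cone_a_mid (a point): Short bare black ring cone, loose, 56 mm high, about 0.09 kg, nothing on it: round foot 40 mm across and 15 mm high, above it a spike tapering from 16 mm to about 5 mm across (about 11 mm at 38 mm height). Point: on its axis, half-way up (28 mm over its underside); z along the spike. The two short cones are interchangeable. Grip the spike from above.
- short_cone_b_mid (a point): Short bare black ring cone, loose, 56 mm high, about 0.09 kg, nothing on it: round foot 40 mm across and 15 mm high, above it a spike tapering from 16 mm to about 5 mm across (about 11 mm at 38 mm height). Point: on its axis, half-way up (28 mm over its underside); z along the spike. The two short cones are interchangeable. Grip the spike from above.
- ringed_cone_a_mid (a point): Look-alike that stays where it is: black ring cone, loose, 62 mm high, foot 33 mm across, with silver rings stacked on its spike. Point: on its axis, half-way up (31 mm over its underside).
- ringed_cone_b_mid (a point): Look-alike that stays where it is: black ring cone, loose, 62 mm high, foot 33 mm across, with silver rings stacked on its spike. Point: on its axis, half-way up (31 mm over its underside).
- leather_ring_mid (a point): Bystander: short open roll of brown leather standing on the bench, loose, 43 x 38 mm across, 34 mm high. Point: its centre, 17 mm up.
- wax_bar_mid (a point): Bystander: yellow-brown block of wax lying flat on the bench, loose, 30 x 46 mm, 19 mm high. Point: its centre, 9.5 mm up.
Mind the look-alikes: they are no part of the job. What is shaped like the part that bears short_cone_b_mid but orange or turquoise is not meant.

How it is judged:
By the outcome, as a careful person would: the job done as asked, in the order asked, and still so for the second after the job is handed in, with the robot touching nothing.
It also fails if it takes over 112 s, if anything falls off the work surface, if the arm or the gripper's body presses on something with over 40 N, if the wrist force passes 120 N, or if a joint passes its speed limit or range.

### The arm

A 7-joint arm with a two-finger parallel gripper is mounted at the origin on a cart in front of the work surface, level with it; the furniture and walls round the work are solid. World frame = base frame: x ahead of the robot, y to its left, z up, the work surface at z = 0. Lengths are in m, angles in rad, forces in N, time in s.
With the tool pointing down it reaches from about 0.425 to 0.875 m from the base axis. Payload 4.7 kg.
Tool frame: the origin (TCP) lies midway between the tips of the shut fingers; the grasp point (between the pads) lies 19 mm behind it; z points along the fingers, y is the direction in which the jaws open and shut (so a half turn about z gives the same grasp; the last joint's range is limited). The gripper opens to 85 mm and grips with 20 to 120 N. Pads are 22 mm wide; open, the fingers measure 114 mm over their backs; the gripper's body (76 mm by 85 mm) begins 54 mm behind the grasp point. The pads swing forward as they close: fully open they stand 13 mm farther back than shut.
Start: joints at [1.341, 0.321, -0.07, 1.45, 0.023, 1.371, -0.057], TCP at [0.157, -0.631, 0.231] pointing down, gripper open.
Joint ranges: [-2.86, 2.86], [-0.3, 2.09], [-1.38, 1.24], [0.06, 2.45], [-1.56, 4.7], [0.09, 2.05], [-2.69, 2.69]. Speed limits (rad/s): [2.57, 2.57, 3.14, 3.14, 3.14, 3.14, 3.14].

### API

Orientations are given as a 3x3 rotation matrix whose columns are the frame's x, y, z axes.
In Python, from cell import ctrl, imaging, ticket, boxes_of, masks_of gives the robot as it stands.
- The arm moves only by the shell command python3 -m pendant 'ROWS' [OPENING] [FORCE]. ROWS is JSON, a list of rows, each a list of 6 numbers: the shift along the tool's x, y, z in units of 0.15 m (1.0 is 0.15 m), then the turn, a rotation vector about the tool's x, y, z in units of 180 degrees (1.0 is 180 degrees). A call has 1 to 12 rows; each row is the pose to reach, as a shift and turn from the pose commanded when the call began, along the tool's axes at that moment, turning the shorter way round; what a row does not reach only later rows make up. A row lasts 1/8 s, in which the tool goes at most 62.5 mm and 10.7 degrees, less where a joint would pass 70% of its speed; a pose out of reach is approached as far as the arm can. A call with a number of a shift or a turn outside -1 to 1 is refused whole. A call with a gripper value outside its range is refused whole. OPENING is the opening, from -1 (shut) to 1 (fully open), set as the call begins (- or left out, the last holds). The fingers move at their own pace and stop on an object; FORCE is the grip in N (left out, the last holds). Time passes only in rows, so rows that repeat a pose let the fingers close. It gives the time, the measured TCP pose, the force and the opening at its end, in the units of the state.
- ctrl.get_obs(): the state, without advancing time (a new reading comes with each control period).
- imaging.capture(name): name is "side" or "top" or "wrist"; returns a dict with "image" (420x560x3 uint8, blue, green, red), "K" (3x3 intrinsics, pixels), "k1" (the pictures are not rectified: a ray, as slopes to the right and down, at radius r is drawn at 1 + k1 r^2 times it, then the intrinsics apply), "rvec" (rotation vector, rad) and "tvec" (3), from world to camera coordinates, as OpenCV has them. Camera axes: x right, y down, z forward; pixel columns grow to the right and rows downward; lengths in m; the calibration is good to about 2 mm. A picture is of the moment at which its call begins. There is no depth.
- ticket.finish_job(): hands the job in, once; it reports no verdict.
Trained networks look in a picture, given as the dict that the camera call returned (one of the last four; its "shot" number tells which), for a name from the list of things; names that differ only in an ending like _2 or _b are one class to them, and where a whole thing is asked for, a point or a joint stands for the part that bears it (a point fixed in the world has none). Each returns a list of dicts, best first, with "score" (0 to 1); they miss things now and then, are a little off and sometimes report something else, mostly with a low value. They report only what shows in the picture. A call takes as long as a camera call. They do not tell look-alikes from the thing itself.
- boxes_of(label, picture): "box" ([left, top, right, bottom] in pixels, round what is visible of it).
- masks_of(label, picture): "pixels" (420x560 bool, what is visible of it) and "box" ([left, top, right, bottom] in pixels, round what is visible of it).
The state is a dict: "time_s": time; "joints": joint angles; "joint_velocities": joint speeds; "joint_efforts": joint torques, N m; "position": TCP position; "orientation": TCP orientation; "contact_force": force on the tool from outside, world axes, zero at the start; "wrist_torque": the same for the moment, N m; "finger_gap": finger opening in m.
Only numpy, scipy, OpenCV 4.12 (cv2) and the standard library are available. Lean on these libraries where they do the work, as an engineer would, in place of code of your own. Each camera call takes 0.05 s, during which the arm holds its last target. There are 200 camera calls.

## Working session

There is one attempt and no reset: what is moved stays moved. The work goes in short steps, Python scripts to look and compute and a shell command to move; the robot and the scene stay as the last step left them, time stands still between calls to the robot, and variables do not carry over. Pictures are saved under pics/ and viewed, about 12 in all and at most 16, crops included, and the job is handed in when it is done.

```bash
ls; mkdir -p pics; python3 - <<'E'
from cell import ctrl, imaging, boxes_of
import cv2,numpy as np
o=ctrl.get_obs();print(o['time_s'],o['position'],o['orientation'],o['finger_gap'])
for n in ('top','side'):
    p=imaging.capture(n);cv2.imwrite(f'pics/{n}0.png',p['image'])
    print(n,p['K'].tolist() if hasattr(p['K'],'tolist') else p['K'],p['k1'],p['rvec'],p['tvec'])
    for l in ('cone_tray','tall_cone_a_mid','short_cone_a_mid','ringed_cone_a_mid','leather_ring_mid','wax_bar_mid'):
        print(l,[(round(b['score'],2),np.round(b['box']).astype(int).tolist()) for b in boxes_of(l,p)][:7])
E
```

```text
pics
0.0 [ 0.15671625 -0.63026289  0.23019892] [[ 9.70420670e-01  2.41419599e-01 -5.47918584e-04]
 [ 2.41420206e-01 -9.70418897e-01  1.85710646e-03]
 [-8.33686518e-05 -1.93445311e-03 -9.99998125e-01]] 0.08537872802306878
top [[517.3276108601492, 0.0, 278.43731852928545], [0.0, 517.3276108601492, 210.77462290258705], [0.0, 0.0, 1.0]] 0.06188170494590831 [ 2.15910198 -2.21810486  0.05434464] [0.09277216 0.54955142 1.43784642]
cone_tray [(0.76, [264, 191, 321, 251])]
tall_cone_a_mid []
short_cone_a_mid [(0.51, [401, 173, 417, 186])]
ringed_cone_a_mid [(0.69, [413, 218, 425, 228])]
leather_ring_mid [(0.4, [400, 246, 419, 264])]
wax_bar_mid [(0.52, [327, 165, 343, 183])]
side [[426.0681699073402, 0.0, 283.50200189804764], [0.0, 426.0681699073402, 207.01787699518908], [0.0, 0.0, 1.0]] 0.01448101934640313 [ 1.98544444 -0.18665235  0.08622813] [-0.54016407  0.12385937  1.06493665]
cone_tray [(0.71, [240, 211, 307, 243])]
tall_cone_a_mid [(0.83, [304, 243, 327, 272])]
short_cone_a_mid [(0.81, [341, 276, 359, 300])]
ringed_cone_a_mid [(0.57, [283, 282, 300, 314])]
leather_ring_mid [(0.8, [241, 287, 258, 310])]
wax_bar_mid [(0.54, [318, 237, 340, 252])]
```

```bash
python3 - <<'E'
import cv2
a=cv2.imread('pics/top0.png')[130:310,230:470];cv2.imwrite('pics/top0c.png',cv2.resize(a,None,fx=3.3,fy=3.3,interpolation=cv2.INTER_CUBIC))
a=cv2.imread('pics/side0.png')[180:340,190:430];cv2.imwrite('pics/side0c.png',cv2.resize(a,None,fx=3.3,fy=3.3,interpolation=cv2.INTER_CUBIC))
E
```

```text
(no output)
```

View pics/top0c.png

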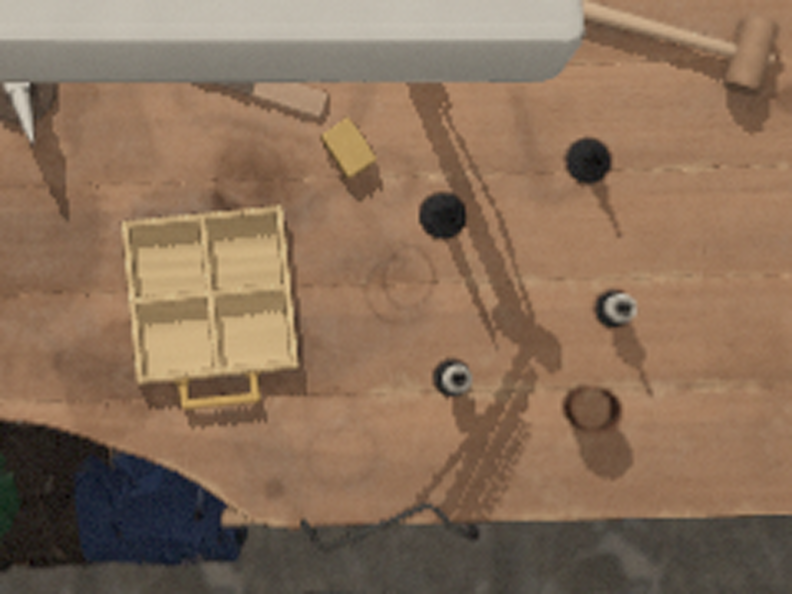

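View pics/side0c.png

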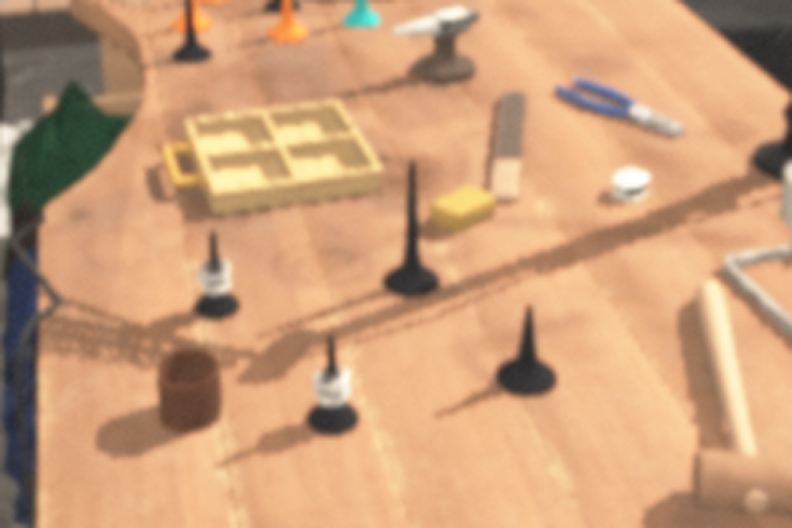

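The crops show one tall cone (side pixel 315,265), one short cone (350,293) and the two ringed cones. More black objects lie near the crop edges, so I'm viewing the full pictures.

```bash
python3 - <<'E'
import cv2
a=cv2.imread('pics/side0.png');cv2.imwrite('pics/s1.png',cv2.resize(a,(800,600),interpolation=cv2.INTER_CUBIC))
a=cv2.imread('pics/top0.png');cv2.imwrite('pics/t1.png',cv2.resize(a,(800,600),interpolation=cv2.INTER_CUBIC))
E
```

```text
(no output)
```

View pics/s1.png

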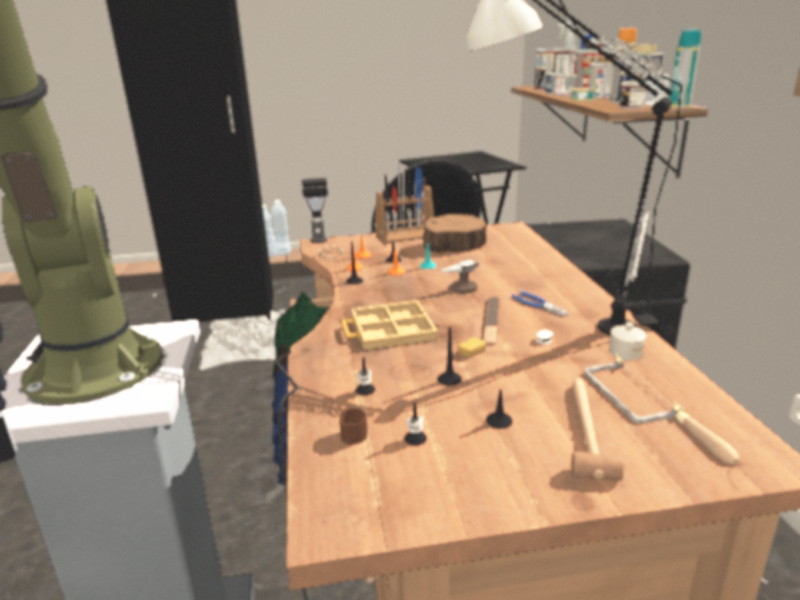

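View pics/t1.png

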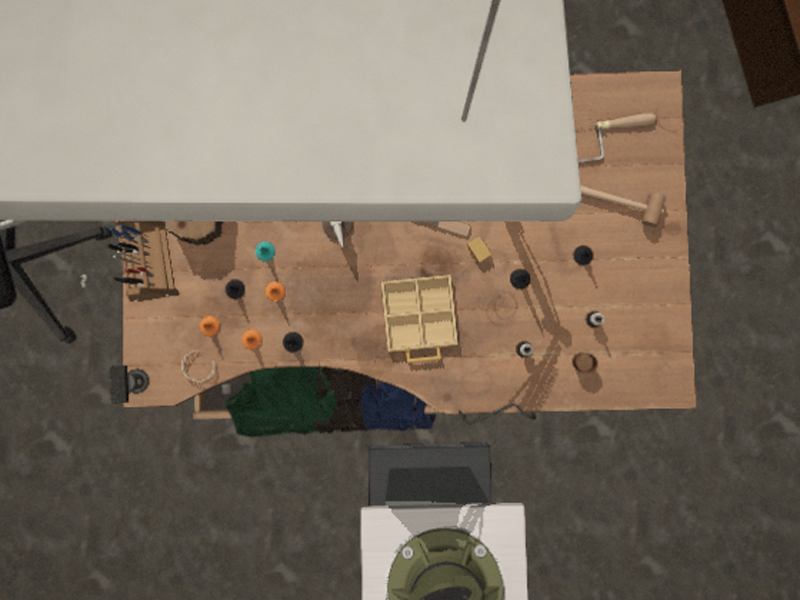

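```bash
cat > h.py <<'E'
import cv2,numpy as np
from cell import ctrl, imaging, boxes_of, masks_of
def D(p): return np.array([p['k1'],0,0,0,0.])
def proj(p,X): return cv2.projectPoints(np.float64(X).reshape(-1,3),np.float64(p['rvec']),np.float64(p['tvec']),np.float64(p['K']),D(p))[0].reshape(-1,2)
def back(p,uv,z):
    R=cv2.Rodrigues(np.float64(p['rvec']))[0];t=np.float64(p['tvec'])
    # distortion inversion
    n=cv2.undistortPoints(np.float64(uv).reshape(-1,1,2),np.float64(p['K']),D(p)).reshape(-1,2)
    c=-R.T@t; d=np.c_[n,np.ones(len(n))]@R
    return c+d*((z-c[2])/d[:,2])[:,None]
E
python3 - <<'E'
from h import *
p=imaging.capture('top');s=imaging.capture('side')
print('cam',[(-cv2.Rodrigues(np.float64(q['rvec']))[0].T@np.float64(q['tvec'])).round(3) for q in(p,s)])
print('base,tcp proj',proj(p,[[0,0,0],[.157,-.631,.231]]),proj(s,[[0,0,0],[.157,-.631,.231]]))
g=p['image'].max(2)
k=0.7
for n,(u,v) in dict(A=(235,289),B=(293,342),C=(520,278),D=(583,255),r1=(525,349),r2=(596,319)).items():
    u*=k;v*=k;x0,y0=int(u)-13,int(v)-13
    w=(g[y0:y0+26,x0:x0+26]<62).astype(np.uint8)
    m,l,st,c=cv2.connectedComponentsWithStats(w);i=1+np.argmax(st[1:,4])
    uv=c[i]+[x0,y0]
    X=back(p,[uv],.009)[0]
    print(n,uv.round(1),st[i],X.round(4),'side base/top98/56',proj(s,[[*X[:2],0],[*X[:2],.098],[*X[:2],.056]]).round(0).tolist())
m=masks_of('cone_tray',p)
print(len(m));M=m[0]['pixels'];cv2.imwrite('pics/m.png',M*255)
c,_=cv2.findContours(M.astype(np.uint8),0,2);c=max(c,key=cv2.contourArea)
r=cv2.minAreaRect(c);print(r);print(back(p,cv2.boxPoints(r),.02))
a=s['image'][150:230,210:330];b=p['image'][170:270,250:350]
cv2.imwrite('pics/c1.png',np.hstack([cv2.resize(a,(600,400),interpolation=2),]))
cv2.imwrite('pics/c2.png',cv2.resize(b,(500,500),interpolation=2))
E
```

```text
cam [array([0.469, 0.068, 1.468]), array([ 0.388, -1.002,  0.536])]
base,tcp proj [[312.12645871 410.33789162]
 [593.00399924 369.74987061]] [[ 66.54144684 256.76683234]
 [ -2.99391662 359.97042535]]
A [164.3 202.2] [  7   7  13  13 130] [0.5852 0.3994 0.009 ] side base/top98/56 [[275.0, 182.0], [274.0, 155.0], [274.0, 167.0]]
B [204.7 239.2] [  6   7  14  14 141] [0.4779 0.2875 0.009 ] side base/top98/56 [[247.0, 196.0], [245.0, 168.0], [246.0, 180.0]]
C [364. 195.] [  6   8  14  13 145] [ 0.5901 -0.1644  0.009 ] side base/top98/56 [[313.0, 265.0], [313.0, 227.0], [313.0, 244.0]]
D [407.9 178.4] [  7   8  13  12 128] [ 0.6335 -0.2891  0.009 ] side base/top98/56 [[347.0, 293.0], [349.0, 253.0], [348.0, 271.0]]
r1 [363.6 244.4] [ 8  9  6 10 21] [ 0.4514 -0.1582  0.009 ] side base/top98/56 [[254.0, 270.0], [252.0, 232.0], [253.0, 249.0]]
r2 [412.9 224.5] [ 7  9  7 10 24] [ 0.5036 -0.2976  0.009 ] side base/top98/56 [[287.0, 303.0], [286.0, 262.0], [286.0, 280.0]]
0Traceback (most recent call last):
  File "<stdin>", line 15, in <module>
IndexError: list index out of range
```

```bash
python3 - <<'E'
from h import *
p=imaging.capture('top');s=imaging.capture('side')
uv=np.float64([(123,222),(283,206),(299,368),(138,382)])/3.3+[230,130]-.35
# subpixel: tray mask by colour
X=back(p,uv,.02);print(X.round(4),X.mean(0)); print(np.linalg.norm(X-np.roll(X,1,0),axis=1))
e=(X[0]-X[3]+X[1]-X[2]);print('tray +x yaw deg',np.degrees(np.arctan2(e[1],e[0])))
for l in('short_cone_a_mid','tall_cone_a_mid'):
  for q,n in((p,'top'),(s,'side')): print(l,n,[(round(b['score'],2),b['box'].round().tolist() if hasattr(b['box'],'round') else b['box']) for b in boxes_of(l,q)])
a=s['image'][150:230,210:330]
cv2.imwrite('pics/c1.png',cv2.resize(a,(780,520),interpolation=2))
for h in(.231,): pass
o=ctrl.get_obs();q=imaging.capture('wrist');print(q['K'][0][0]);R=cv2.Rodrigues(np.float64(q['rvec']))[0];c=-R.T@np.float64(q['tvec'])
To=np.array(o['orientation']);print('cam in tool',To.T@(c-o['position']),'axes',(To.T@R.T).round(3).tolist())
E
```

```text
[[ 0.5914  0.1092  0.02  ]
 [ 0.6013 -0.0272  0.02  ]
 [ 0.4636 -0.0365  0.02  ]
 [ 0.4554  0.0999  0.02  ]] [0.52792421 0.03636196 0.02      ]
[0.13640421 0.13673305 0.1380905  0.13664183]
tray +x yaw deg 3.8638074646008795
short_cone_a_mid top [(0.49, [401.4, 171.8, 416.3, 186.1])]
short_cone_a_mid side [(0.54, [340.9, 275.0, 357.2, 301.9])]
tall_cone_a_mid top [(0.66, [357.9, 191.4, 370.1, 202.6]), (0.17, [325.2, 165.7, 343.1, 181.1])]
tall_cone_a_mid side [(0.66, [303.0, 244.6, 324.8, 273.6])]
308.05726631167363
cam in tool [ 0.07649023  0.0006023  -0.14243707] axes [[-0.0, -0.955, -0.297], [1.0, -0.0, -0.001], [0.001, -0.297, 0.955]]
```

View pics/c1.png

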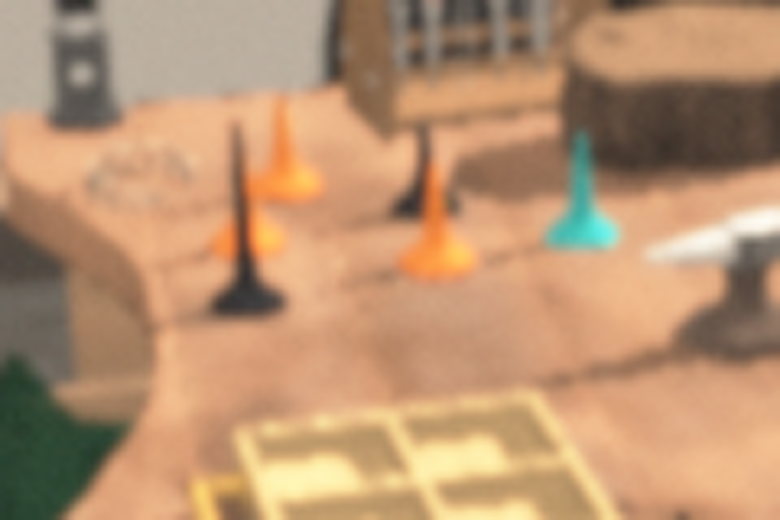

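Four bare black cones fit the description:
- **A**: short, side (275,180).
- **B**: tall, side (248,195).
- **C**: tall, side (315,265).
- **D**: short, side (350,293).

The ringed pair is at (254,270) and (287,303), and the orange and turquoise cones are decoys. I'm starting to move.

```bash
python3 -m pendant '[[1,-1,0.2,0,0,0.0776],[1,-1,0.2,0,0,0.0776],[1,-1,0.2,0,0,0.0776],[1,-1,0.2,0,0,0.0776],[1,-1,0.2,0,0,0.0776],[1,-1,0.2,0,0,0.0776]]' 1 40
python3 -m pendant '[[1,-1,0,0,0,0],[1,-1,0,0,0,0],[1,-1,0,0,0,0],[1,-1,0,0,0,0],[1,-1,0,0,0,0]]'
```

```text
time_s: 1.95
position: [0.2654, -0.4502, 0.2017]
orientation: [[1.0, -0.001, -0.0], [-0.001, -1.0, -0.001], [-0.0, 0.001, -1.0]]
contact_force: [0.5, -0.6, -0.3]
finger_gap: 0.0853
time_s: 2.58
position: [0.4174, -0.2989, 0.2015]
orientation: [[1.0, 0.002, 0.001], [0.002, -1.0, -0.0], [0.001, 0.0, -1.0]]
contact_force: [-1.5, -0.4, 1.7]
finger_gap: 0.0852
```

```bash
python3 -m pendant '[[1,-0.9,0,0,0,0],[1,-0.9,0,0,0,0],[1,-0.9,0,0,0,0],[1,-0.9,0,0,0,0],[1,-0.9,0,0,0,0],[1,-0.9,0,0,0,0]]'
cat > look.py <<'E'
from h import *
import sys
def look(z,name,guess,r=None):
    q=imaging.capture('wrist');cv2.imwrite(f'pics/{name}.png',q['image'])
    g=q['image'].max(2)
    m,l,st,c=cv2.connectedComponentsWithStats((g<60).astype(np.uint8))
    o=ctrl.get_obs();print('tcp',np.round(o['position'],4),'guess px',proj(q,[[*guess,0]]).round())
    # fit: circle of foot rim at height z=.009, projected silhouettes
    for i in range(1,m):
        if 150<st[i,4]<8000:
            x,y,w,h,_=st[i]
            print(st[i],c[i].round(1),'ctr@9mm',back(q,[c[i]],.009)[0].round(4))
    return q
if __name__=='__main__': look(.009,sys.argv[1],[float(v) for v in sys.argv[2:4]])
E
python3 look.py w1 .5901 -.1644
```

```text
time_s: 3.32
position: [0.5647, -0.1676, 0.201]
orientation: [[1.0, -0.005, -0.001], [-0.005, -1.0, -0.001], [-0.001, 0.001, -1.0]]
contact_force: [0.0, -0.8, 0.4]
finger_gap: 0.0857
tcp [ 0.5648 -0.1673  0.2011] guess px [[275. 162.]]
[377 103  39  35 730] [395.5 122.9] ctr@9mm [ 0.6329 -0.2929  0.009 ]
[261 143  35  35 853] [278.9 161.2] ctr@9mm [ 0.5922 -0.169   0.009 ]
[   0  286   86   29 1147] [ 29.1 301.2] ctr@9mm [0.4104 0.1663 0.009 ]
[520 288  28  25 198] [532.4 301.5] ctr@9mm [ 0.4058 -0.5096  0.009 ]
```

View pics/w1.png

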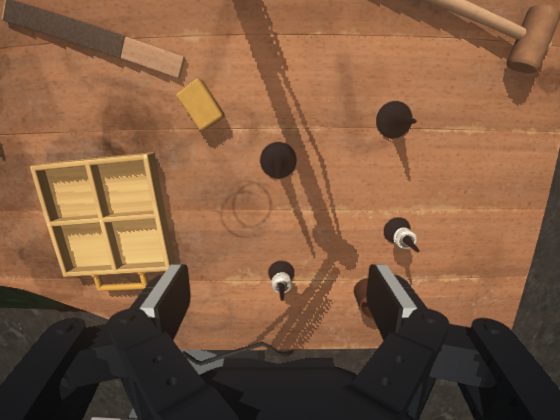

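```bash
python3 -m pendant '[[0.17,0.02,0,0,0,0],[0.17,0.02,0.25,0,0,0],[0.17,0.02,0.53,0,0,0],[0.17,0.02,0.53,0,0,0],[0.17,0.02,0.53,0,0,0]]'
python3 - <<'E'
from h import *
from look import look
q=look(0,'w2',(.5917,-.168))
from cell import boxes_of
# tray corners from w1, reuse extrinsics by pose at that time is gone: skip
o=ctrl.get_obs();print(proj(q,[[.5917,-.168,.098],[.5917,-.168,.018],o['position']]).round(1))
cv2.imwrite('pics/w2c.png',cv2.resize(q['image'][40:400,60:500],(660,540)))
E
```

```text
time_s: 4.0
position: [0.5922, -0.1683, 0.1235]
orientation: [[1.0, -0.002, 0.002], [-0.002, -1.0, -0.001], [0.002, 0.001, -1.0]]
contact_force: [0.1, 0.4, 0.9]
finger_gap: 0.0856
tcp [ 0.5928 -0.1681  0.1242] guess px [[277. 204.]]
[ 401  134   56   43 1223] [425.1 159. ] ctr@9mm [ 0.6338 -0.2932  0.009 ]
[ 256  183   44   66 1396] [278.8 208.6] ctr@9mm [ 0.5901 -0.1693  0.009 ]
[266 321  30  21 326] [281.9 331.1] ctr@9mm [ 0.461  -0.1724  0.009 ]
[[277.  249.6]
 [277.2 209.9]
 [277.  269. ]]
```

View pics/w2c.png

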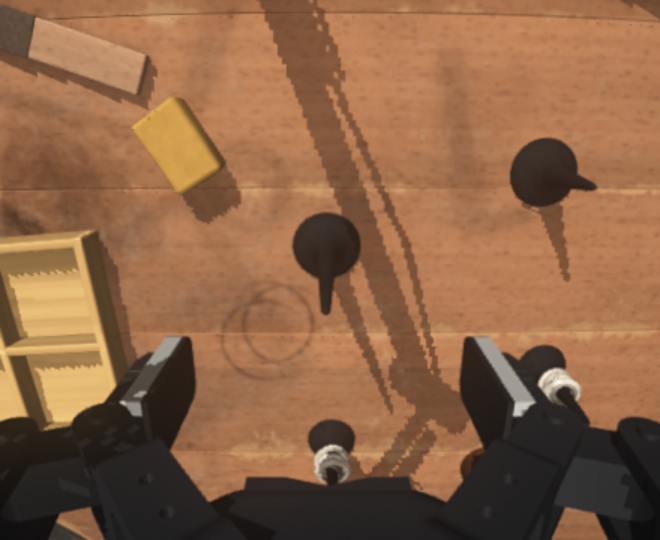

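The cone sits centred between the open jaws, and the tip projection matches within about 1 px. Descending to grip it.

```bash
python3 -m pendant '[[0,0,0.2,0,0,0],[0,0,0.42,0,0,0],[0,0,0.6,0,0,0],[0,0,0.6,0,0,0],[0,0,0.6,0,0,0]]'
python3 -m pendant '[[0,0,0,0,0,0],[0,0,0,0,0,0],[0,0,0,0,0,0],[0,0,0,0,0,0],[0,0,0,0,0,0],[0,0,0,0,0,0],[0,0,0,0,0,0],[0,0,0,0,0,0]]' -1 40
python3 -m pendant '[[0,0,-0.2,0,0,0],[0,0,-0.5,0,0,0],[0,0,-0.5,0,0,0],[0,0,-0.5,0,0,0]]'
python3 - <<'E'
from h import *
q=imaging.capture('wrist')
# tray: light wood mask
hsv=cv2.cvtColor(q['image'],cv2.COLOR_BGR2HSV);print(hsv[330,70],hsv[260,70])
cv2.imwrite('pics/w3.png',q['image']);s=imaging.capture('side');cv2.imwrite('pics/s3.png',s['image'])
cv2.imwrite('pics/w3c.png',np.hstack([cv2.resize(s['image'][150:310,210:370],(420,420),interpolation=2),cv2.resize(q['image'][:,:380],(380,420))]))
E
```

```text
time_s: 4.68
position: [0.5934, -0.1675, 0.0341]
orientation: [[1.0, -0.0, 0.003], [-0.0, -1.0, -0.001], [0.003, 0.001, -1.0]]
contact_force: [0.9, 0.3, -0.1]
finger_gap: 0.0855
time_s: 5.68
position: [0.5918, -0.1675, 0.0319]
orientation: [[1.0, -0.0, 0.0], [-0.0, -1.0, -0.001], [0.0, 0.001, -1.0]]
contact_force: [0.1, -1.2, 2.2]
finger_gap: 0.0093
time_s: 6.18
position: [0.5909, -0.1665, 0.1058]
orientation: [[1.0, 0.0, -0.002], [0.0, -1.0, 0.001], [-0.002, -0.001, -1.0]]
contact_force: [-0.5, -0.3, -2.2]
finger_gap: 0.0091
[ 16 134 188] [ 18 126 229]
```

View pics/w3c.png

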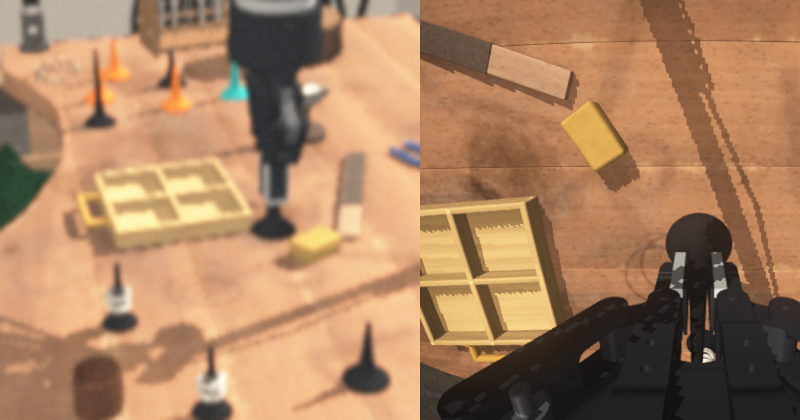

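Gripped (gap 9.1 mm) and lifted. I'm cross-checking the tray edge from the wrist view: rim corners at about (117,200) and (143,345).

```bash
python3 - <<'E'
from h import *
q=imaging.capture('wrist')
print(back(q,[(117,200),(143,345)],.02).round(4), ctrl.get_obs()['position'])
E
```

```text
[[ 0.6039 -0.0408  0.02  ]
 [ 0.4642 -0.0412  0.02  ]] [ 0.59049932 -0.16661323  0.10497625]
```

```bash
python3 -m pendant '[[-0.1,-0.2,-0.1,0,0,0],[-0.3,-0.5,-0.1,0,0,0],[-0.45,-0.8,-0.1,0,0,0],[-0.6,-1,-0.1,0,0,0],[-0.6,-1,-0.1,0,0,0],[-0.6,-1,-0.1,0,0,0]]'
python3 - <<'E'
from h import *
q=imaging.capture('wrist');print(ctrl.get_obs()['position'])
c=np.array([.528,.034,.02]);a=np.radians(3.9);R=np.array([[np.cos(a),-np.sin(a),0],[np.sin(a),np.cos(a),0],[0,0,1]])
P=[c+R@np.array([x,y,0]) for x,y in((.069,.069),(.069,-.069),(-.069,-.069),(-.069,.069))]
uv=proj(q,P);print(uv.round())
im=cv2.polylines(q['image'].copy(),[uv.round().astype(int)],True,(0,0,255),1)
cv2.imwrite('pics/w4.png',im)
E
```

```text
time_s: 7.08
position: [0.5017, -0.0177, 0.1214]
orientation: [[1.0, -0.0, -0.0], [-0.0, -1.0, -0.0], [-0.0, 0.0, -1.0]]
contact_force: [-0.9, 0.8, -1.0]
finger_gap: 0.0096
[ 0.50193953 -0.01808231  0.12140504]
[[114.  98.]
 [294.  82.]
 [303. 252.]
 [147. 261.]]
```

View pics/w4.png

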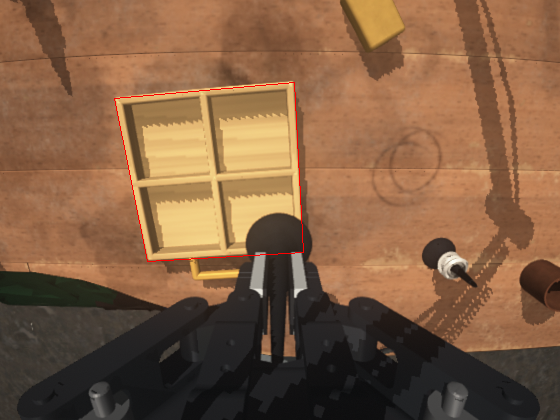

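The overlay matches the tray rim, so centre (0.528, 0.034) and yaw 3.9° hold. Placing C in the −y cell beside the handle.

```bash
python3 -m pendant '[[-0.03,-0.11,0,0,0,0],[-0.03,-0.11,0.1,0,0,0],[-0.03,-0.11,0.25,0,0,0],[-0.03,-0.11,0.4,0,0,0],[-0.03,-0.11,0.5,0,0,0],[-0.03,-0.11,0.55,0,0,0],[-0.03,-0.11,0.56,0,0,0],[-0.03,-0.11,0.56,0,0,0]]'
python3 -m pendant '[[0,0,0,0,0,0],[0,0,0,0,0,0],[0,0,0,0,0,0],[0,0,0,0,0,0],[0,0,0,0,0,0],[0,0,0,0,0,0]]' -0.1
python3 -m pendant '[[0,0,-0.2,0,0,0],[0,0,-0.5,0,0,0],[0,0,-0.9,0,0,0],[0,0,-0.9,0,0,0],[0,0,-0.9,0,0,0]]'
```

```text
time_s: 8.12
position: [0.4978, -0.0006, 0.0383]
orientation: [[1.0, -0.0, 0.001], [-0.0, -1.0, -0.0], [0.001, 0.0, -1.0]]
contact_force: [0.2, -0.2, -1.5]
finger_gap: 0.009
time_s: 8.88
position: [0.4972, -0.0006, 0.0378]
orientation: [[1.0, -0.0, -0.0], [-0.0, -1.0, -0.0], [-0.0, 0.0, -1.0]]
contact_force: [-0.3, 0.5, 0.3]
finger_gap: 0.0384
time_s: 9.5
position: [0.497, -0.0007, 0.1725]
orientation: [[1.0, -0.0, -0.0], [-0.0, -1.0, -0.0], [-0.0, 0.0, -1.0]]
contact_force: [0.3, 0.3, -0.1]
finger_gap: 0.0385
```

```bash
python3 -m pendant '[[-0.06,-1,-0.18,0,0,0],[-0.06,-1,-0.18,0,0,0],[-0.06,-1,-0.18,0,0,0],[-0.06,-1,-0.18,0,0,0]]' 1
python3 -m pendant '[[-0.06,-0.93,0,0,0,0],[-0.06,-0.93,0,0,0,0],[-0.06,-0.93,0,0,0,0],[-0.06,-0.93,0,0,0,0],[-0.06,-0.93,0,0,0,0],[-0.06,-0.93,0,0,0,0]]'
python3 look.py w5 .478 .2875; python3 -c "
import cv2;cv2.imwrite('pics/w5c.png',cv2.imread('pics/w5.png'))"
```

```text
time_s: 10.0
position: [0.4868, 0.1522, 0.1985]
orientation: [[1.0, 0.006, -0.002], [0.006, -1.0, 0.001], [-0.002, -0.001, -1.0]]
contact_force: [-0.8, -1.5, -0.4]
finger_gap: 0.0855
time_s: 10.75
position: [0.4801, 0.2866, 0.1995]
orientation: [[1.0, -0.003, -0.0], [-0.003, -1.0, -0.001], [-0.0, 0.001, -1.0]]
contact_force: [1.1, -0.1, 0.3]
finger_gap: 0.0853
tcp [0.48   0.287  0.1997] guess px [[277. 186.]]
[522 171  38  16 261] [542.4 177.6] ctr@9mm [ 0.4911 -0.0214  0.009 ]
[ 10 242  33  28 370] [ 23.9 253.7] ctr@9mm [0.3965 0.6058 0.009 ]
[415 252  18  22 182] [424.  264.1] ctr@9mm [0.3828 0.1082 0.009 ]
[388 265  26  22 202] [401.1 273.9] ctr@9mm [0.3699 0.1352 0.009 ]
```

View pics/w5.png

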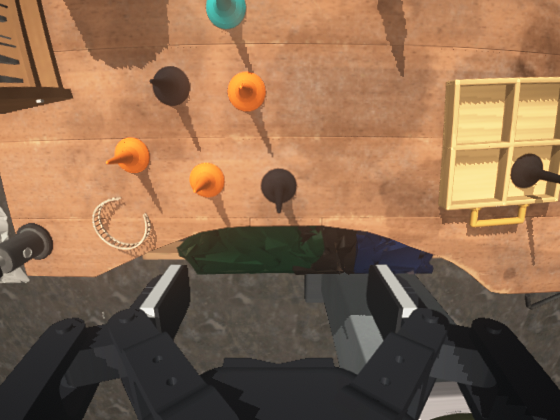

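C stands in its cell. B's foot is at (279,185), with an orange cone at (208,180) about 78 mm to its left, so I'll use a partial jaw opening. A is at (171,86).

```bash
python3 - <<'E'
from h import *
q=imaging.capture('wrist');I=q['image'].astype(int)
for n,(x0,y0,x1,y1) in dict(B=(250,160,310,218),A=(140,58,200,112)).items():
    w=((I.max(2)<85)).astype(np.uint8)[y0:y1,x0:x1]
    m,l,st,c=cv2.connectedComponentsWithStats(w);i=1+np.argmax(st[1:,4])
    M=cv2.morphologyEx((l==i).astype(np.uint8),cv2.MORPH_OPEN,cv2.getStructuringElement(2,(17,17)))
    ys,xs=np.nonzero(M);x=(xs.min()+xs.max())/2+x0;y=(ys.min()+ys.max())/2+y0
    print(n,st[i],(x,y),xs.ptp() if 0 else xs.max()-xs.min(),ys.max()-ys.min(),back(q,[(x,y)],.009)[0].round(4))
o=back(q,[(208,182),(247,92)],.009);print(o.round(3),ctrl.get_obs()['position'])
E
```

```text
B [ 12   9  34  44 893] (np.float64(279.0), np.float64(187.5)) 32 31 [0.4788 0.2856 0.009 ]
A [ 11   9  38  39 878] (np.float64(169.0), np.float64(87.5)) 30 35 [0.5848 0.3983 0.009 ]
[[0.485 0.364 0.009]
 [0.579 0.318 0.009]] [0.4798243  0.28747861 0.19976728]
```

```bash
python3 -m pendant '[[0,0.01,0.15,0,0,0],[0,0.01,0.4,0,0,0],[0,0.01,0.6,0,0,0],[0,0.01,0.6,0,0,0]]' 0.1
python3 -m pendant '[[0,0,0.2,0,0,0],[0,0,0.4,0,0,0],[0,0,0.52,0,0,0],[0,0,0.52,0,0,0],[0,0,0.52,0,0,0]]'
python3 -m pendant '[[0,0,0,0,0,0],[0,0,0,0,0,0],[0,0,0,0,0,0],[0,0,0,0,0,0],[0,0,0,0,0,0],[0,0,0,0,0,0]]' -1 40
python3 -m pendant '[[0,0,-0.2,0,0,0],[0,0,-0.5,0,0,0],[0,0,-0.6,0,0,0],[0,0,-0.6,0,0,0]]'
```

```text
time_s: 11.35
position: [0.4779, 0.2858, 0.1078]
orientation: [[1.0, -0.001, -0.004], [-0.001, -1.0, -0.002], [-0.004, 0.002, -1.0]]
contact_force: [0.5, -0.1, 0.1]
finger_gap: 0.0471
time_s: 11.98
position: [0.4802, 0.2881, 0.0332]
orientation: [[1.0, -0.0, 0.002], [-0.0, -1.0, 0.001], [0.002, -0.001, -1.0]]
contact_force: [-0.8, -0.0, -0.3]
finger_gap: 0.047
time_s: 12.72
position: [0.4798, 0.2874, 0.0323]
orientation: [[1.0, -0.0, 0.001], [-0.0, -1.0, -0.0], [0.001, 0.0, -1.0]]
contact_force: [0.1, -1.9, 5.4]
finger_gap: 0.0096
time_s: 13.22
position: [0.4794, 0.2876, 0.1219]
orientation: [[1.0, -0.0, 0.001], [-0.0, -1.0, 0.0], [0.001, -0.0, -1.0]]
contact_force: [-0.3, -0.6, -2.5]
finger_gap: 0.0095
```

```bash
python3 -m pendant '[[0.05,0.2,0,0,0,0],[0.05,0.45,0,0,0,0],[0.05,0.7,0,0,0,0],[0.05,0.9,0,0,0,0],[0.05,0.9,0,0,0,0]]'
python3 -m pendant '[[0.04,0.2,0,0,0,0],[0.04,0.45,0,0,0,0],[0.04,0.58,0,0,0,0],[0.04,0.585,0,0,0,0],[0.04,0.585,0,0,0,0],[0.04,0.585,0,0,0,0]]'
```

```text
time_s: 13.85
position: [0.4857, 0.1487, 0.1194]
orientation: [[1.0, -0.005, -0.004], [-0.005, -1.0, -0.002], [-0.004, 0.002, -1.0]]
contact_force: [-0.4, 0.1, -1.3]
finger_gap: 0.0094
time_s: 14.6
position: [0.4925, 0.0664, 0.1215]
orientation: [[1.0, 0.003, -0.0], [0.003, -1.0, 0.001], [-0.0, -0.001, -1.0]]
contact_force: [0.5, -0.1, -1.7]
finger_gap: 0.0097
```

```bash
python3 -m pendant '[[0,0.01,0.1,0,0,0],[0,0.01,0.25,0,0,0],[0,0.01,0.4,0,0,0],[0,0.01,0.5,0,0,0],[0,0.01,0.55,0,0,0],[0,0.01,0.56,0,0,0],[0,0.01,0.56,0,0,0]]'
python3 -m pendant '[[0,0,0,0,0,0],[0,0,0,0,0,0],[0,0,0,0,0,0],[0,0,0,0,0,0],[0,0,0,0,0,0],[0,0,0,0,0,0]]' -0.1
python3 -m pendant '[[0,0,-0.2,0,0,0],[0,0,-0.5,0,0,0],[0,0,-0.9,0,0,0],[0,0,-0.9,0,0,0],[0,0,-0.9,0,0,0]]'
python3 -m pendant '[[0.2,-1,-0.2,0,0,0],[0.3,-1,-0.2,0,0,0],[0.3,-1,-0.2,0,0,0],[0.3,-1,-0.2,0,0,0],[0.3,-1,-0.2,0,0,0]]'
python3 -m pendant '[[0.33,-1,0,0,0,0],[0.33,-1,0,0,0,0],[0.33,-1,0,0,0,0],[0.33,-1,0,0,0,0],[0.33,-1,0,0,0,0],[0.33,-1,0,0,0,0]]'
python3 - <<'E'
from h import *
q=imaging.capture('wrist');I=q['image'].astype(int);cv2.imwrite('pics/w6.png',q['image'])
u=proj(q,[[.585,.398,.009]])[0];print(u,ctrl.get_obs()['position'])
x0,y0=(u-[30,30]).astype(int)
w=((I.max(2)<85)).astype(np.uint8)[y0:y0+60,x0:x0+60]
m,l,st,c=cv2.connectedComponentsWithStats(w);i=1+np.argmax(st[1:,4])
M=cv2.morphologyEx((l==i).astype(np.uint8),cv2.MORPH_OPEN,cv2.getStructuringElement(2,(17,17)))
ys,xs=np.nonzero(M);x=(xs.min()+xs.max())/2+x0;y=(ys.min()+ys.max())/2+y0
print(st[i],(x,y),xs.max()-xs.min(),ys.max()-ys.min(),back(q,[(x,y)],.008)[0].round(4))
E
```

```text
time_s: 15.48
position: [0.4932, 0.0633, 0.0383]
orientation: [[1.0, 0.0, 0.001], [0.0, -1.0, -0.0], [0.001, 0.0, -1.0]]
contact_force: [0.2, 0.4, -1.5]
finger_gap: 0.0095
time_s: 16.23
position: [0.4927, 0.0632, 0.0378]
orientation: [[1.0, -0.0, -0.0], [-0.0, -1.0, -0.0], [-0.0, 0.0, -1.0]]
contact_force: [0.4, -0.1, 0.2]
finger_gap: 0.0383
time_s: 16.85
position: [0.4925, 0.063, 0.1725]
orientation: [[1.0, -0.0, -0.0], [-0.0, -1.0, -0.001], [-0.0, 0.001, -1.0]]
contact_force: [-0.4, -0.1, 0.2]
finger_gap: 0.0384
time_s: 17.48
position: [0.5368, 0.212, 0.2009]
orientation: [[1.0, -0.0, -0.003], [-0.0, -1.0, -0.002], [-0.003, 0.002, -1.0]]
contact_force: [-0.1, -2.0, -0.1]
finger_gap: 0.0387
time_s: 18.23
position: [0.5879, 0.3606, 0.2027]
orientation: [[1.0, -0.003, 0.001], [-0.003, -1.0, -0.002], [0.001, 0.002, -1.0]]
contact_force: [0.7, 0.3, -0.5]
finger_gap: 0.0383
[244.25478535 188.57884011] [0.58788431 0.36097394 0.20292179]
[ 14  11  34  33 870] (np.float64(245.0), np.float64(185.0)) 32 32 [0.5889 0.3971 0.008 ]
```

View pics/w6.png

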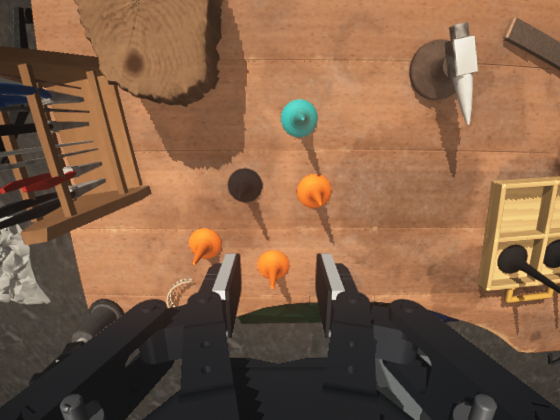

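A (245,185) is the only bare black cone here. It has orange and turquoise neighbours about 78 mm away, so I'm keeping the jaws partly open.

```bash
python3 -m pendant '[[0,-0.24,0.1,0,0,0],[0,-0.24,0.4,0,0,0],[0,-0.24,0.8,0,0,0],[0,-0.24,0.8,0,0,0],[0,-0.24,0.8,0,0,0]]' 0
python3 - <<'E'
from h import *
q=imaging.capture('wrist');o=ctrl.get_obs();print(o['position'],proj(q,[[.588,.397,.056],[.588,.397,.008]]))
I=q['image'].astype(int);cv2.imwrite('pics/w7.png',q['image'][60:360,100:460])
E
```

```text
time_s: 18.9
position: [0.5884, 0.3994, 0.0853]
orientation: [[1.0, -0.001, 0.002], [-0.001, -1.0, 0.002], [0.002, -0.002, -1.0]]
contact_force: [-0.9, -0.4, 0.9]
finger_gap: 0.0423
[0.58878103 0.40006881 0.08623695] [[281.6062321  246.95182376]
 [281.05846578 220.9028506 ]]
```

View pics/w7.png

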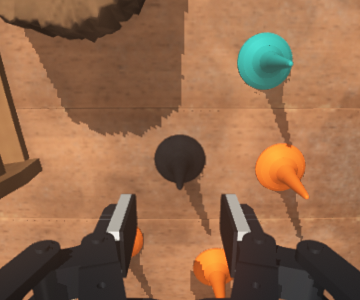

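```bash
python3 -m pendant '[[0,0,0.15,0,0,0],[0,0,0.3,0,0,0],[0,0,0.42,0,0,0],[0,0,0.44,0,0,0],[0,0,0.44,0,0,0]]'
python3 -m pendant '[[0,0,0,0,0,0],[0,0,0,0,0,0],[0,0,0,0,0,0],[0,0,0,0,0,0],[0,0,0,0,0,0],[0,0,0,0,0,0]]' -1 40
python3 -m pendant '[[0,0,-0.2,0,0,0],[0,0,-0.5,0,0,0],[0,0,-0.8,0,0,0],[0,0,-0.8,0,0,0],[0,0,-0.8,0,0,0]]'
```

```text
time_s: 19.58
position: [0.5871, 0.3994, 0.0165]
orientation: [[1.0, 0.0, -0.0], [0.0, -1.0, 0.0], [-0.0, -0.0, -1.0]]
contact_force: [-0.3, 0.4, 0.5]
finger_gap: 0.0426
time_s: 20.32
position: [0.5877, 0.3998, 0.0177]
orientation: [[1.0, -0.0, 0.001], [-0.0, -1.0, 0.001], [0.001, -0.001, -1.0]]
contact_force: [0.2, 0.7, 5.8]
finger_gap: 0.0121
time_s: 20.95
position: [0.5867, 0.3983, 0.1353]
orientation: [[1.0, -0.0, -0.002], [-0.0, -1.0, -0.002], [-0.002, 0.002, -1.0]]
contact_force: [-0.7, 0.4, -1.6]
finger_gap: 0.0122
```

```bash
python3 -m pendant '[[-0.1,0.2,0,0,0,0],[-0.1,0.5,0,0,0,0],[-0.1,0.8,0,0,0,0],[-0.1,1,0,0,0,0]]'
python3 -m pendant '[[-0.06,0.3,0,0,0,0],[-0.06,0.6,0,0,0,0],[-0.06,0.8,0,0,0,0],[-0.06,0.9,0,0,0,0]]'
python3 -m pendant '[[-0.03,0.2,0,0,0,0],[-0.03,0.3,0,0,0,0],[-0.03,0.3,0,0,0,0],[-0.03,0.3,0,0,0,0]]'
python3 - <<'E'
from h import *
q=imaging.capture('wrist');print(ctrl.get_obs()['position'],ctrl.get_obs()['finger_gap'])
cv2.imwrite('pics/w8.png',q['image'])
E
```

```text
time_s: 21.45
position: [0.5714, 0.2452, 0.134]
orientation: [[1.0, -0.002, -0.004], [-0.003, -1.0, -0.003], [-0.004, 0.003, -1.0]]
contact_force: [0.7, -0.4, -0.8]
finger_gap: 0.0122
time_s: 21.95
position: [0.5622, 0.1113, 0.1348]
orientation: [[1.0, -0.003, -0.003], [-0.003, -1.0, -0.001], [-0.003, 0.001, -1.0]]
contact_force: [-0.0, 0.1, -0.7]
finger_gap: 0.0118
time_s: 22.45
position: [0.5587, 0.071, 0.1368]
orientation: [[1.0, 0.002, -0.0], [0.002, -1.0, 0.001], [-0.0, -0.001, -1.0]]
contact_force: [-0.2, 0.6, -0.8]
finger_gap: 0.0122
[0.55867916 0.07115326 0.13682396] 0.012160046097160405
```

View pics/w8.png

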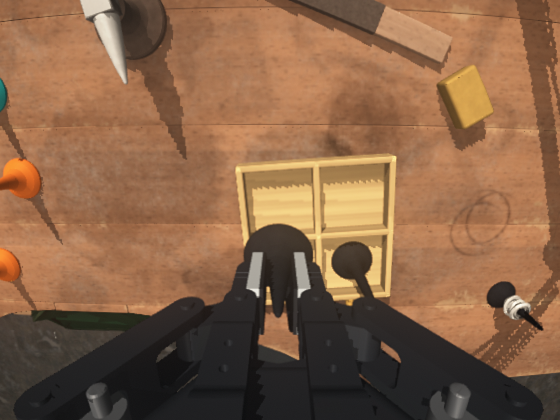

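```bash
python3 -m pendant '[[0,0.013,0.15,0,0,0],[0,0.013,0.35,0,0,0],[0,0.013,0.55,0,0,0],[0,0.013,0.68,0,0,0],[0,0.013,0.74,0,0,0],[0,0.013,0.757,0,0,0],[0,0.013,0.757,0,0,0]]'
python3 -m pendant '[[0,0,0,0,0,0],[0,0,0,0,0,0],[0,0,0,0,0,0],[0,0,0,0,0,0],[0,0,0,0,0,0],[0,0,0,0,0,0]]' -0.1
python3 -m pendant '[[0,0,-0.2,0,0,0],[0,0,-0.5,0,0,0],[0,0,-0.9,0,0,0],[0,0,-1,0,0,0],[0,0,-1,0,0,0]]'
python3 -m pendant '[[0.17,0.4,-0.2,0,0,0],[0.17,0.8,-0.2,0,0,0],[0.17,1,-0.2,0,0,0],[0.17,1,-0.2,0,0,0],[0.17,1,-0.2,0,0,0]]' 1
python3 -m pendant '[[0.17,0.4,0,0,0,0],[0.17,0.8,0,0,0,0],[0.17,1,0,0,0,0],[0.17,1,0,0,0,0],[0.17,1,0,0,0,0]]'
python3 -m pendant '[[0.16,0.4,0,0,0,0],[0.16,0.4,0.3,0,0,0],[0.16,0.4,0.6,0,0,0],[0.16,0.4,0.7,0,0,0],[0.16,0.4,0.7,0,0,0]]' 0.2
python3 - <<'E'
from h import *
q=imaging.capture('wrist');o=ctrl.get_obs();print(o['position'],proj(q,[[.6335,-.2925,.056],[.6335,-.2925,.008]]))
cv2.imwrite('pics/w9.png',q['image'])
E
```

```text
time_s: 23.38
position: [0.5594, 0.0674, 0.024]
orientation: [[1.0, 0.0, 0.001], [0.0, -1.0, -0.0], [0.001, 0.0, -1.0]]
contact_force: [0.3, 0.2, -0.8]
finger_gap: 0.012
time_s: 24.12
position: [0.5587, 0.0673, 0.0232]
orientation: [[1.0, 0.0, -0.0], [0.0, -1.0, -0.0], [-0.0, 0.0, -1.0]]
contact_force: [-0.3, 0.4, 0.3]
finger_gap: 0.0387
time_s: 24.75
position: [0.5592, 0.0672, 0.1739]
orientation: [[1.0, -0.0, 0.002], [-0.0, -1.0, -0.001], [0.002, 0.001, -1.0]]
contact_force: [-0.6, 0.1, -0.1]
finger_gap: 0.0388
time_s: 25.38
position: [0.5833, -0.0817, 0.2013]
orientation: [[1.0, 0.001, -0.003], [0.001, -1.0, 0.002], [-0.003, -0.002, -1.0]]
contact_force: [-0.1, 1.2, 0.2]
finger_gap: 0.0853
time_s: 26.0
position: [0.6102, -0.2293, 0.2028]
orientation: [[1.0, 0.004, -0.0], [0.004, -1.0, 0.002], [-0.0, -0.002, -1.0]]
contact_force: [0.5, 0.4, -0.2]
finger_gap: 0.0851
time_s: 26.62
position: [0.634, -0.2907, 0.0981]
orientation: [[1.0, 0.003, -0.001], [0.003, -1.0, 0.001], [-0.001, -0.001, -1.0]]
contact_force: [-0.2, -0.1, 0.8]
finger_gap: 0.0513
[ 0.63484262 -0.29142958  0.09970307] [[280.50661774 238.74719221]
 [280.16053477 215.35656702]]
```

View pics/w9.png

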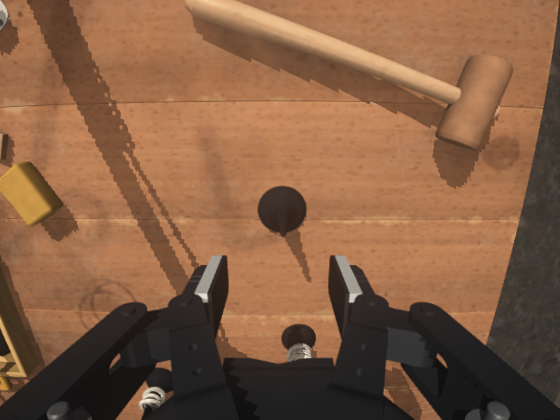

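D is between the jaws, foot at (282,209), about 2 mm off. Correcting that and gripping.

```bash
python3 -m pendant '[[0.013,0.01,0.15,0,0,0],[0.013,0.01,0.35,0,0,0],[0.013,0.01,0.5,0,0,0],[0.013,0.01,0.54,0,0,0],[0.013,0.01,0.54,0,0,0]]'
python3 -m pendant '[[0,0,0,0,0,0],[0,0,0,0,0,0],[0,0,0,0,0,0],[0,0,0,0,0,0],[0,0,0,0,0,0],[0,0,0,0,0,0]]' -1 40
python3 -m pendant '[[0,0,-0.2,0,0,0],[0,0,-0.5,0,0,0],[0,0,-0.8,0,0,0],[0,0,-0.8,0,0,0],[0,0,-0.8,0,0,0]]'
```

```text
time_s: 27.3
position: [0.6359, -0.2942, 0.0173]
orientation: [[1.0, 0.0, 0.0], [0.0, -1.0, 0.0], [0.0, -0.0, -1.0]]
contact_force: [0.2, -0.3, 0.1]
finger_gap: 0.0511
time_s: 28.05
position: [0.6364, -0.2945, 0.0185]
orientation: [[1.0, -0.0, 0.002], [-0.0, -1.0, -0.001], [0.002, 0.001, -1.0]]
contact_force: [0.3, -0.2, 5.8]
finger_gap: 0.0119
time_s: 28.68
position: [0.6349, -0.2942, 0.1361]
orientation: [[1.0, -0.0, -0.002], [-0.0, -1.0, 0.0], [-0.002, -0.0, -1.0]]
contact_force: [-0.2, -0.4, -1.0]
finger_gap: 0.0115
```

Target cell is at (0.5632, 0.0033), so dx = −0.072 and dy = +0.2975.

```bash
python3 -m pendant '[[-0.1,-0.2,0,0,0,0],[-0.15,-0.5,0,0,0,0],[-0.2,-0.8,0,0,0,0],[-0.24,-0.98,0,0,0,0]]'
python3 -m pendant '[[-0.08,-0.3,0,0,0,0],[-0.16,-0.6,0,0,0,0],[-0.24,-0.9,0,0,0,0],[-0.24,-1,0,0,0,0],[-0.24,-1,0,0,0,0],[-0.24,-1,0,0,0,0]]'
```

```text
time_s: 29.18
position: [0.5982, -0.1442, 0.1354]
orientation: [[1.0, 0.003, -0.003], [0.003, -1.0, 0.002], [-0.003, -0.002, -1.0]]
contact_force: [0.4, -0.0, -0.7]
finger_gap: 0.0118
time_s: 29.92
position: [0.5639, 0.0003, 0.1367]
orientation: [[1.0, -0.003, -0.001], [-0.003, -1.0, -0.001], [-0.001, 0.001, -1.0]]
contact_force: [-0.1, -0.5, -0.3]
finger_gap: 0.0118
```

```bash
python3 -m pendant '[[0,-0.015,0.15,0,0,0],[0,-0.015,0.35,0,0,0],[0,-0.015,0.55,0,0,0],[0,-0.015,0.68,0,0,0],[0,-0.015,0.74,0,0,0],[0,-0.015,0.757,0,0,0],[0,-0.015,0.757,0,0,0]]'
python3 -m pendant '[[0,0,0,0,0,0],[0,0,0,0,0,0],[0,0,0,0,0,0],[0,0,0,0,0,0],[0,0,0,0,0,0],[0,0,0,0,0,0]]' -0.1
python3 -m pendant '[[0,0,-0.2,0,0,0],[0,0,-0.5,0,0,0],[0,0,-0.9,0,0,0],[0,0,-1,0,0,0],[0,0,-1,0,0,0]]'
python3 -m pendant '[[0,0,-0.5,0,0,0],[0,0,-0.5,0,0,0],[0,0,-0.5,0,0,0],[0,0,-0.5,0,0,0]]'
python3 - <<'E'
from h import *
q=imaging.capture('wrist');s=imaging.capture('side')
cv2.imwrite('pics/w10.png',np.hstack([cv2.resize(q['image'],(400,300)),cv2.resize(s['image'][150:330,210:370],(400,450),interpolation=2)[:300]]))
cv2.imwrite('pics/w10b.png',np.vstack([q['image'][60:360,100:560],cv2.resize(s['image'][180:320,200:400],(460,290),interpolation=2)]))
E
```

```text
time_s: 30.8
position: [0.5644, 0.005, 0.0244]
orientation: [[1.0, -0.0, 0.001], [-0.0, -1.0, -0.0], [0.001, 0.0, -1.0]]
contact_force: [0.3, 1.2, -1.0]
finger_gap: 0.0119
time_s: 31.55
position: [0.5636, 0.005, 0.0237]
orientation: [[1.0, 0.0, -0.0], [0.0, -1.0, -0.0], [-0.0, 0.0, -1.0]]
contact_force: [-0.2, -0.6, 0.3]
finger_gap: 0.0386
time_s: 32.17
position: [0.5642, 0.0049, 0.1744]
orientation: [[1.0, -0.0, 0.002], [-0.0, -1.0, -0.001], [0.002, 0.001, -1.0]]
contact_force: [-0.9, 0.5, 0.4]
finger_gap: 0.0383
time_s: 32.67
position: [0.5625, 0.0047, 0.2462]
orientation: [[1.0, -0.0, -0.004], [-0.0, -1.0, 0.0], [-0.004, -0.0, -1.0]]
contact_force: [-0.9, -0.0, 0.4]
finger_gap: 0.0382
```

View pics/w10b.png

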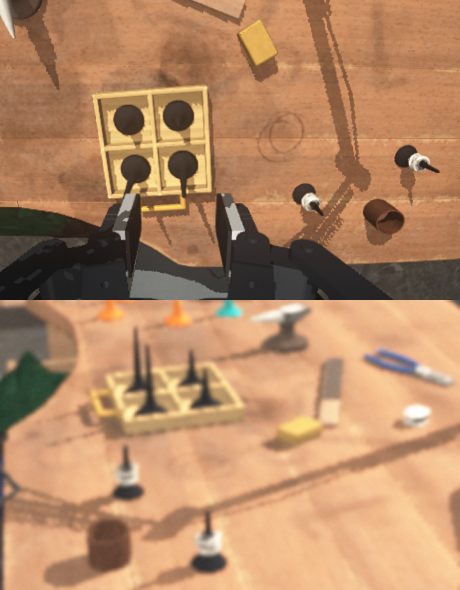

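All four cones stand upright in the tray: tall ones beside the handle, short ones away from it. The ringed cones, leather ring and wax haven't moved, so I'm handing in.

```bash
python3 -c "
from cell import ticket;print(ticket.finish_job())"
```

```text
the job is handed in; nothing more can be done
None
```

The four bare black cones are in the tray, one to a cell. The two tall ones stand beside the brass handle and the two short ones are in the cells away from it. I handed in at about 33 s on the robot clock.

- **Last check:** the final wrist and side pictures showed all four cones upright and clear of the walls. The gripper was open about 200 mm above the tray and touching nothing.
- **Left alone:** by eye, the ringed cones, leather ring and wax block stood where they were at the start. I did not re-measure their positions. I also saw no sign of contact with the orange and turquoise cones; the forces printed after each move stayed under about 6 N.
- **Disagreements:** the top and wrist cameras differed by 1–5 mm on cone positions, so I took the final corrections from the close wrist views. The network for the tray mask found nothing in the top picture. I located the tray from its rim corners instead, and an overlay on the wrist view matched.

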